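Set the cold-light source to its third click

TASK

The gold band on the steel block is to be inspected under the cold-light source. With the fingertips, press the lamp's round green button to switch it on while its red dimmer lever still stands closed at the right, then push the lever to the left along its slot, click by click, to the third click (its white line level with the third dot), without going past it, and leave it resting there. Grip and lift nothing, do not force the lever, and do not shove the lamp or the things lying about.

Things in the scene. Friction and masses are not known exactly. Their poses are not given: they have to be found in the camera images.
- lamp: Cold-light source: loose 3.2 kg grey box, 160 mm deep (x), 200 mm wide (y), its black top panel 94 mm above its underside. Origin: centre of its underside, on the bench; x to its rear (away from the robot), y to its left, z up; yaw up to 0.35. Two gooseneck light guides leave its left side and bend up to 0.16 m high, 0.10 to 0.22 m left of its centre; on the panel nothing is higher than the lever
- dimmer (a joint): Lever's slide, m: 0 = closed stop at the right, growing to the lamp's left (+y of lamp); end stop 0.089. It runs freely from 0 to 0.014 (closed; starts there), then clicks into notches at 0.028, 0.042, 0.056, 0.070, 0.084, crests halfway between, the first at 0.021. A notch resists with about 5 N, fading to 0 at the crest; there it snaps ahead. Let go within 5 mm of a notch, it centres itself
- dimmer_top (a point): Centre of the top of the dimmer lever's red knob: 26 mm long (lamp x), 12 mm wide (lamp y), standing from 5 to 26 mm above the top panel. A white line across the knob shows its middle; in front of the slot an open ring marks closed and five white dots of growing size, from right to left, mark the clicks
- power (a joint): Travel of the on/off button, m: 0 = released, 0.005 = fully down (4 N, it springs back); it switches at 0.0035
- power_top (a point): Centre of the top of the round green button, 20 mm across, 21 mm above the top panel, at the rear right of the panel; its steel collar is 36 mm across and 12 mm high
- steel_block: Polished steel bench block, 62 x 62 x 19 mm, under the light guides; a bystander. Origin: centre of its underside
- band: Gold-coloured ring band, 23 mm across and 6 mm high, lying on the steel block; not to be touched. Origin: centre of its underside
- loupe: Folding loupe, black, 28 x 71 x 17 mm, lying on the bench; a bystander
- tweezers: Steel tweezers, 145 mm, lying on the bench; a bystander
- pliers_round: Black-handled pliers, 153 mm, lying on the bench; a bystander
- tin_small: Round metal tin, 65 mm across, 28 mm high; a bystander
- eraser: Grey rubber block, 22 x 46 x 14 mm; a bystander
- ring_clamp: Wooden ring clamp, 130 mm, lying on the bench; a bystander
- glue: Small white glue bottle with a blue cap, 28 mm across, 70 mm high; a bystander
- brass_brush: Wooden-handled brass brush, 199 mm, lying on the bench; a bystander

How it is judged:
By the outcome, as a careful person would: the job done as asked, in the order asked, and still so for the second after the job is handed in, with the robot touching nothing.
It also fails if it takes over 59 s, if anything falls off the work surface, if the arm or the gripper's body presses on something with over 40 N, if the wrist force passes 120 N, or if a joint passes its speed limit or range.

ROBOT

A 6-joint arm with a two-finger parallel gripper is mounted at the origin on a cart in front of the work surface, level with it; the furniture and walls round the work are solid. World frame = base frame: x ahead of the robot, y to its left, z up, the work surface at z = 0. Lengths are in m, angles in rad, forces in N, time in s.
With the tool pointing down it reaches from about 0.375 to 0.925 m from the base axis. Payload 5.7 kg.
Tool frame: the origin (TCP) lies midway between the tips of the shut fingers; the grasp point (between the pads) lies 19 mm behind it; z points along the fingers, y is the line along which they close (so a half turn about z gives the same grasp; the last joint's range is limited). The gripper opens to 85 mm and grips with 20 to 120 N. Pads are 22 mm wide; open, the fingers measure 114 mm over their backs; the gripper's body (76 mm by 85 mm) begins 54 mm behind the grasp point. The pads swing forward as they close: fully open they stand 13 mm farther back than shut.
Start: joints at [-1.245, 0.359, 1.51, -0, 1.272, -0.115], TCP at [0.256, -0.543, 0.231] pointing down, gripper open.
Joint ranges: [-2.97, 2.97], [-1.01, 2.36], [0.21, 2.38], [-0.96, 4.11], [0.2, 2.71], [-2.98, 2.98]. Speed limits (rad/s): [2.39, 2.39, 3.14, 3.14, 3.14, 3.14].

INTERFACE

Orientations are given as a 3x3 rotation matrix whose columns are the frame's x, y, z axes.
In Python, from workcell import bot gives the robot as it stands.
- The arm moves only by the shell command python3 -m crank 'ROWS'. ROWS is a JSON list of rows, 1 to 20 of them, each of 7 numbers: the finger opening in m, then dx, dy, dz in m, then a rotation vector rx, ry, rz in rad; each row is the pose to reach, as a shift and turn from the pose commanded when the command began, along the tool's axes at that moment; what a row does not reach only later rows make up. A row lasts 1/12 s, in which the tool goes at most 0.0417 m and 0.125 rad, less where a joint would pass 70% of its speed; a pose out of reach is approached as far as the arm can. The fingers move at their own pace and stop on an object; the grip force is fixed at half the most. Time passes only in rows, so rows that do not move let the fingers close. It prints the time, the measured TCP pose, the force, the opening and the grip force at its end.
- bot.read_state(): the state, without advancing time (a new reading comes with each control period).
- bot.read_camera(name): name is "side" or "top"; returns a dict with "img" (420x560x3 uint8, red, green, blue), "vertical_fov" (degrees; the focal length in pixels is half the picture's height over the tangent of half this angle, whatever the lens; pixels are square), "cx", "cy" (the principal point, pixels), "dist_coeffs" ([k1, k2, p1, p2, k3] as OpenCV has them; the pictures are not rectified), "extrinsics" (4x4, takes a point from world to camera coordinates). Camera axes: x right, y down, z forward; pixel columns grow to the right and rows downward; lengths in m; the calibration is good to about 2 mm. A picture is of the moment at which its call begins. There is no depth.
- bot.finish_job(): hands the job in; it is judged then, once.
The state is a dict: "t": time; "qpos": joint angles; "joint_vel": joint speeds; "effort": joint torques, N m; "eef_pos": TCP position; "ee_rot": TCP orientation; "contact_force": force on the tool from outside, world axes, zero at the start; "ft_torque": the same for the moment, N m; "width": finger opening in m; "grasp_force": force on a finger pad.
Only numpy, scipy, OpenCV 4.12 (cv2) and the standard library are available. Lean on these libraries where they do the work, as an engineer would, in place of code of your own. Each camera call takes 0.05 s, during which the arm holds its last target. There are 200 camera calls.

## Working session

There is one attempt and no reset: what is moved stays moved. The work goes in short steps, Python scripts to look and compute and a shell command to move; the robot and the scene stay as the last step left them, time stands still between calls to the robot, and variables do not carry over. Pictures are saved under pics/ and viewed, at most 10 in all, crops included, and the job is handed in when it is done.

```bash
mkdir -p pics; cat > h.py <<'E'
import numpy as np, cv2
from workcell import bot
def cam(n):
    c=bot.read_camera(n); h=c["img"].shape[0]
    f=h/2/np.tan(np.radians(c["vertical_fov"])/2)
    c["K"]=np.array([[f,0,c["cx"]],[0,f,c["cy"]],[0,0,1.]]); return c
def save(c,name,box=None,k=1):
    im=c["img"][:,:,::-1]
    if box: x0,y0,x1,y1=box; im=im[y0:y1,x0:x1]
    cv2.imwrite("pics/"+name,cv2.resize(im,None,fx=k,fy=k,interpolation=cv2.INTER_CUBIC))
def ray(c,uv):
    p=cv2.undistortPoints(np.array([[uv]],float),c["K"],np.array(c["dist_coeffs"],float))[0,0]
    E=np.array(c["extrinsics"]);R,t=E[:3,:3],E[:3,3]
    return -R.T@t, R.T@np.array([p[0],p[1],1])
def atz(c,uv,z):
    o,d=ray(c,uv); return o+d*(z-o[2])/d[2]
def proj(c,P):
    E=np.array(c["extrinsics"])
    return cv2.projectPoints(np.array(P,float).reshape(-1,1,3),cv2.Rodrigues(E[:3,:3])[0],E[:3,3],c["K"],np.array(c["dist_coeffs"],float))[0][:,0]
E
python3 - <<'E'
from h import *
for n in("top","side"):
    c=cam(n); save(c,n+"0.png",None,1.4); print(n,np.round(ray(c,(280,210)),3).tolist())
s=bot.read_state(); print(s["t"],np.round(s["ee_rot"],3).tolist(),s["width"],s["eef_pos"])
E
```

```text
top [[0.457, -0.159, 1.6], [0.059, -0.022, -0.998]]
side [[0.234, 0.656, 0.563], [0.296, -0.83, -0.473]]
0.1 [[0.904, 0.427, -0.001], [0.427, -0.904, 0.002], [0.0, -0.002, -1.0]] 0.08521514752895219 [ 0.25579726 -0.54207615  0.23053053]
```

View pics/top0.png

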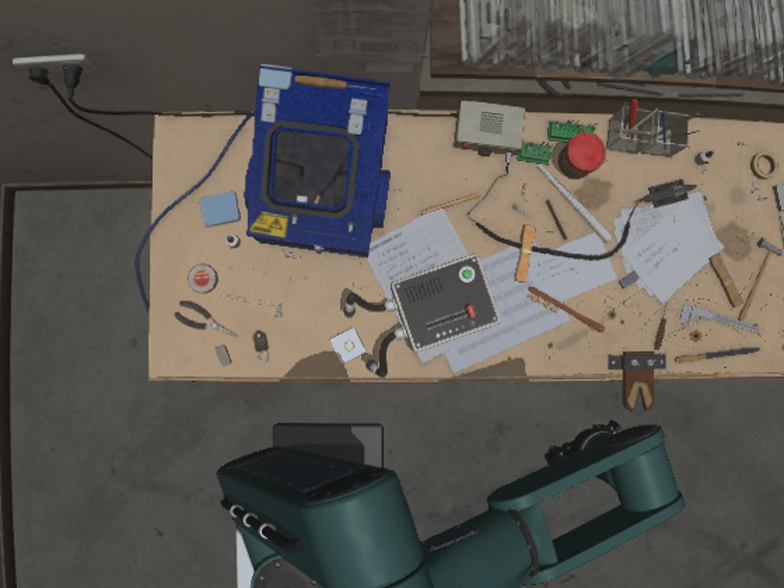

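View pics/side0.png

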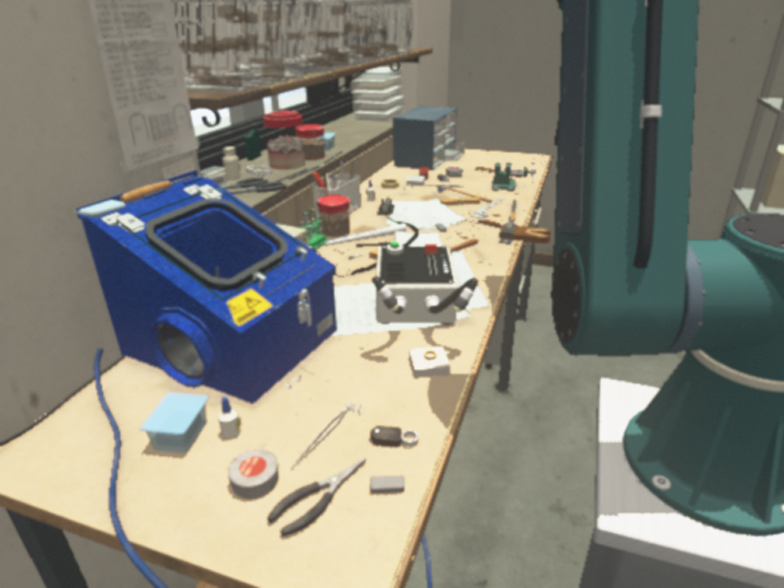

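```bash
python3 - <<'E'
from h import *
c=cam("top"); save(c,"top1.png",(270,172,370,262),6.5)
d=cam("side"); save(d,"side1.png",(250,160,350,235),8)
E
```

```text
(no output)
```

View pics/top1.png

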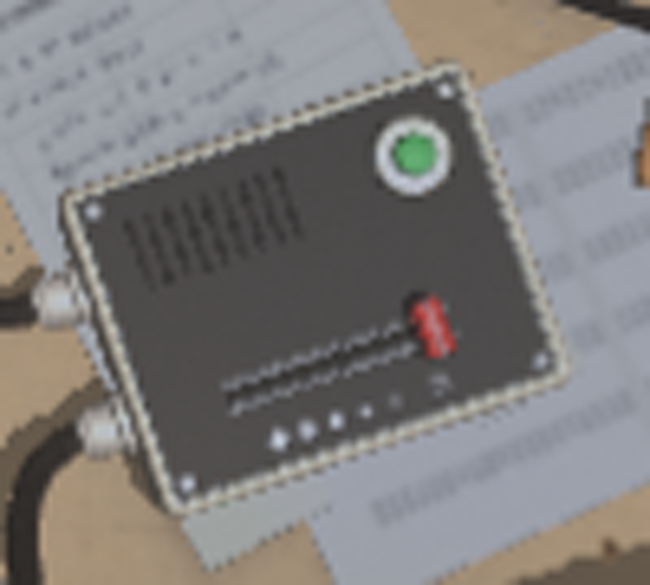

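View pics/side1.png

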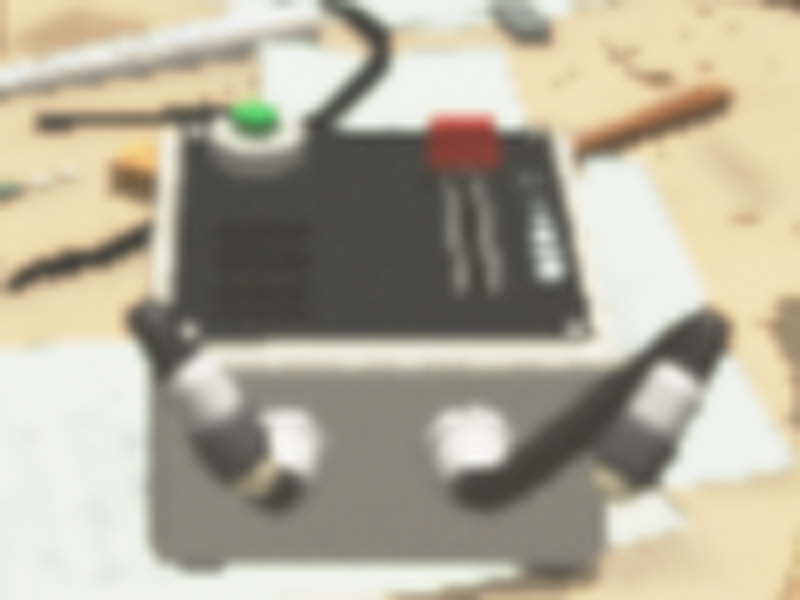

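The top crop shows the lamp corners at (65,198), (457,65), (568,370) and (180,512). The button is at (414,155), the knob at (433,328), and the dots run from (397,401) to (278,440) with the third at (336,420). The side crop shows the button top at about (253,112) and the knob top at about (463,122).

```bash
python3 - <<'E'
from h import *
c=cam("top"); d=cam("side")
T=lambda p:((p[0]+.5)/6.5+270-.5,(p[1]+.5)/6.5+172-.5)
S=lambda p:((p[0]+.5)/8+250-.5,(p[1]+.5)/8+160-.5)
co=[atz(c,T(p),.094) for p in[(65,198),(457,65),(568,370),(180,512)]]
co=np.array(co); print(co.round(4)); print("sides",[round(np.linalg.norm(co[i]-co[i-1]),4) for i in range(4)])
y=(co[0]-co[1]+co[3]-co[2])[:2]; y/=np.linalg.norm(y); x=np.array([y[1],-y[0]])
ctr=co.mean(0)[:2]; print("ctr",ctr,"x",x,"yaw",np.arctan2(x[1],x[0]))
def rep(n,P): print(n,P.round(4),"lamp",np.round([(P[:2]-ctr)@x,(P[:2]-ctr)@y],4))
rep("btn",atz(c,T((414,155)),.115)); rep("btnS",atz(d,S((253,110)),.115))
rep("knob",atz(c,T((433,328)),.120)); rep("knobS",atz(d,S((463,125)),.120))
for i,p in enumerate([(440,384),(397,401),(366,411),(336,420),(307,430),(278,440)]): rep("d%d"%i,atz(c,T(p),.094))
# triangulate
for a,b in(((414,155),(253,110)),((433,328),(463,125))):
    o,r=ray(c,T(a));o2,r2=ray(d,S(b)); k=np.linalg.lstsq(np.c_[r,-r2],o2-o,rcond=None)[0]; print((o+r*k[0]).round(4),(o2+r2*k[1]).round(4))
E
```

```text
[[ 0.5695 -0.1911  0.094 ]
 [ 0.6308 -0.3719  0.094 ]
 [ 0.4903 -0.422   0.094 ]
 [ 0.426  -0.2432  0.094 ]]
sides [np.float64(0.1527), np.float64(0.1908), np.float64(0.1492), np.float64(0.19)]
ctr [ 0.52915094 -0.30706468] x [0.94400455 0.32993243] yaw 0.3362320012828173
btn [ 0.5874 -0.3489  0.115 ] lamp [ 0.0412 -0.0587]
btnS [ 0.5889 -0.3515  0.115 ] lamp [ 0.0418 -0.0617]
knob [ 0.5088 -0.3562  0.12  ] lamp [-0.0354 -0.0397]
knobS [ 0.5068 -0.3507  0.12  ] lamp [-0.0356 -0.0338]
d0 [ 0.484  -0.3628  0.094 ] lamp [-0.061  -0.0377]
d1 [ 0.4763 -0.3429  0.094 ] lamp [-0.0617 -0.0164]
d2 [ 0.4718 -0.3286  0.094 ] lamp [-0.0613 -0.0014]
d3 [ 0.4677 -0.3148  0.094 ] lamp [-0.0606  0.0129]
d4 [ 0.4632 -0.3015  0.094 ] lamp [-0.0604  0.027 ]
d5 [ 0.4587 -0.2882  0.094 ] lamp [-0.0603  0.0411]
[ 0.5873 -0.3487  0.1163] [ 0.5879 -0.3485  0.1163]
[ 0.5089 -0.3566  0.1174] [ 0.5084 -0.3567  0.1174]
```

```bash
R='[0,0.382,-0.033,0.07,0,0,0.105]'; python3 -m crank '[[0,0.04,0,0,0,0,0.105],[0,0.08,-0.005,0,0,0,0.105],[0,0.12,-0.01,0,0,0,0.105],[0,0.16,-0.015,0,0,0,0.105],[0,0.2,-0.02,0.02,0,0,0.105],[0,0.24,-0.02,0.03,0,0,0.105],[0,0.28,-0.025,0.04,0,0,0.105],[0,0.32,-0.03,0.05,0,0,0.105],[0,0.355,-0.033,0.06,0,0,0.105],[0,0.382,-0.033,0.07,0,0,0.105],[0,0.382,-0.033,0.07,0,0,0.105],[0,0.382,-0.033,0.07,0,0,0.105],[0,0.382,-0.033,0.07,0,0,0.105],[0,0.382,-0.033,0.07,0,0,0.105]]'
python3 - <<'E'
from h import *
s=bot.read_state(); print(s["t"],s["eef_pos"].round(4),s["ee_rot"].round(3).tolist(),s["width"],np.round(s["contact_force"],1))
print("tool d to btn", (s["ee_rot"].T@(np.array([.588,-.349,.1155])-s["eef_pos"])).round(4))
c=cam("top"); save(c,"top2.png",(250,150,380,247),6)
d=cam("side"); save(d,"side2.png",(250,110,350,235),4.8)
E
```

```text
t: 1.47
eef_pos: [0.5865, -0.3507, 0.1617]
ee_rot: [[0.944, 0.329, -0.0], [0.329, -0.944, -0.0], [-0.0, 0.0, -1.0]]
contact_force: [-1.3, -0.7, -0.1]
width: 0.0
grasp_force: 0.0
1.4667 [ 0.5865 -0.3507  0.1617] [[0.944, 0.329, -0.0], [0.329, -0.944, -0.0], [-0.0, 0.0, -1.0]] 1.8400538349856346e-05 [-1.3 -0.7 -0.1]
tool d to btn [ 0.002  -0.0011  0.0462]
```

View pics/side2.png

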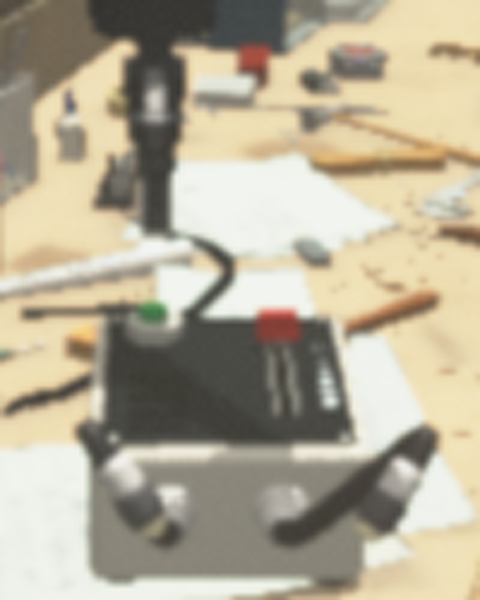

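The shut fingertips at (155,232) stand straight above the button at (152,312). I'll descend to just above it and then press in small steps.

```bash
python3 -m crank '[[0,0.002,-0.001,0.02,0,0,0],[0,0.002,-0.001,0.036,0,0,0],[0,0.002,-0.001,0.042,0,0,0],[0,0.002,-0.001,0.042,0,0,0],[0,0.002,-0.001,0.042,0,0,0]]'
python3 -m crank '[[0,0,0,0.003,0,0,0],[0,0,0,0.006,0,0,0],[0,0,0,0.0075,0,0,0],[0,0,0,0.0085,0,0,0],[0,0,0,0.0085,0,0,0],[0,0,0,0.0085,0,0,0]]'
```

```text
t: 1.98
eef_pos: [0.5885, -0.3487, 0.1196]
ee_rot: [[0.944, 0.329, -0.0], [0.329, -0.944, 0.0], [-0.0, -0.0, -1.0]]
contact_force: [-0.2, 0.5, -0.2]
width: 0.0004
grasp_force: 0.0
t: 2.48
eef_pos: [0.5896, -0.3489, 0.1115]
ee_rot: [[0.944, 0.33, 0.001], [0.33, -0.944, -0.001], [0.001, 0.002, -1.0]]
contact_force: [0.2, -2.6, 3.5]
width: 0.0001
grasp_force: 1.5
```

```bash
python3 -m crank '[[0,0,0,0.001,0,0,0],[0,0,0,0.001,0,0,0],[0,0,0,0.001,0,0,0]]'; python3 -c "
from h import *
d=cam('side'); save(d,'side3.png',(230,130,350,220),6.5)"
```

```text
t: 2.73
eef_pos: [0.5895, -0.3488, 0.1102]
ee_rot: [[0.944, 0.33, 0.001], [0.33, -0.944, -0.001], [0.001, 0.001, -1.0]]
contact_force: [1.1, -3.4, 4.1]
width: 0.0004
grasp_force: 1.9
```

View pics/side3.png

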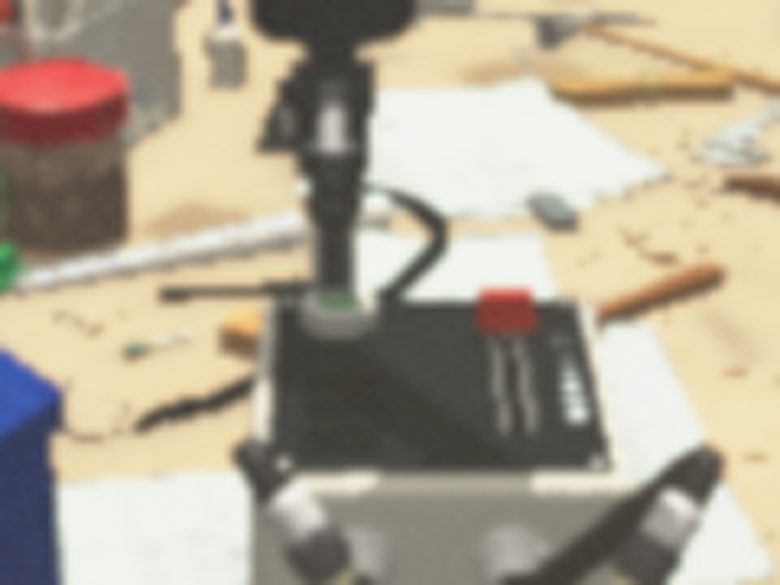

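The button is down about 4.8 mm at 4.1 N, past the 3.5 mm switch point (collar at (340,310)). I'll raise, move to the right of the knob and lower there.

```bash
python3 -m crank '[[0,0,0,-0.02,0,0,0],[0,0,0,-0.04,0,0,0],[0,-0.04,0.007,-0.04,0,0,0],[0,-0.079,0.013,-0.04,0,0,0],[0,-0.079,0.013,-0.04,0,0,0],[0,-0.079,0.013,-0.02,0,0,0],[0,-0.079,0.013,-0.005,0,0,0],[0,-0.079,0.013,0.005,0,0,0],[0,-0.079,0.013,0.005,0,0,0],[0,-0.079,0.013,0.005,0,0,0]]'; python3 - <<'E'
from h import *
s=bot.read_state(); ctr=np.array([.52915,-.30706]); x=np.array([.944,.32993]); y=np.array([-.32993,.944])
p=s["eef_pos"][:2]-ctr; print("lamp",p@x,p@y)
c=cam("top"); save(c,"top3.png",(270,172,370,262),6.5)
E
```

```text
t: 3.62
eef_pos: [0.518, -0.3854, 0.1037]
ee_rot: [[0.944, 0.33, -0.002], [0.33, -0.944, 0.002], [-0.001, -0.003, -1.0]]
contact_force: [0.8, -0.6, 0.1]
width: -0.0002
grasp_force: 0.0
lamp -0.036403961631423 -0.07024328006722186
```

View pics/top3.png

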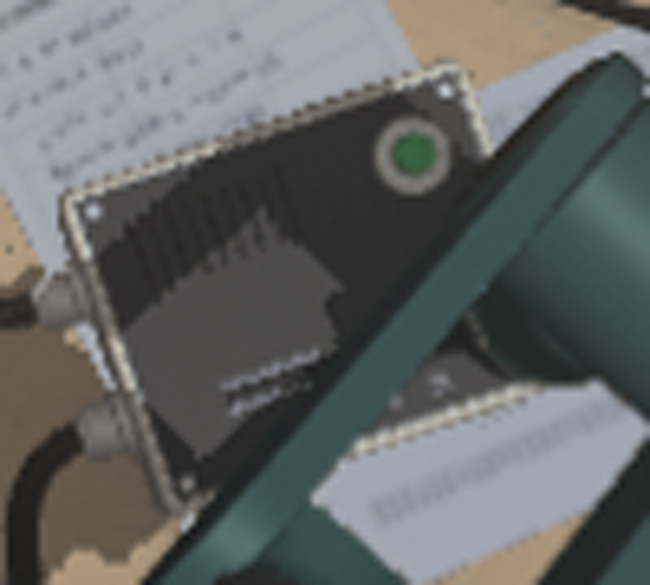

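The lamp is unmoved and the arm hides the lever from above. I'll track the knob in the side camera by its red blob, pushing in stages.

```bash
cat > k.py <<'E'
from h import *
ctr=np.array([.52915,-.30706]); x=np.array([.944,.32993]); y=np.array([-.32993,.944])
s=bot.read_state(); p=s["eef_pos"][:2]-ctr
d=cam("side"); im=d["img"][150:215,285:335].astype(int)
m=((im[...,0]>90)&(im[...,1]<70)&(im[...,2]<75)).astype(np.uint8)
n,l,st,ce=cv2.connectedComponentsWithStats(m); i=1+np.argmax(st[1:,4])
uv=ce[i]+[285,150]; P=atz(d,uv,.112)[:2]-ctr
print("tcp lamp",(p@x).round(4),(p@y).round(4),"blob",st[i],uv.round(1),"knob lamp",(P@x).round(4),(P@y).round(4),"q~",(P@y+.0431).round(4),"F lamp y",(s["contact_force"][:2]@y).round(1))
E
python3 k.py
python3 -m crank '[[0,0,-0.003,0,0,0,0],[0,0,-0.006,0,0,0,0],[0,0,-0.01,0,0,0,0],[0,0,-0.014,0,0,0,0],[0,0,-0.018,0,0,0,0],[0,0,-0.02,0,0,0,0],[0,0,-0.02,0,0,0,0],[0,0,-0.02,0,0,0,0]]'; python3 k.py
```

```text
tcp lamp -0.036 -0.0711 blob [18 26 10  5 43] [307.5 178.1] knob lamp -0.0357 -0.0306 q~ 0.0125 F lamp y -0.0
t: 4.38
eef_pos: [0.5117, -0.3669, 0.1047]
ee_rot: [[0.944, 0.33, -0.001], [0.33, -0.944, 0.001], [-0.0, -0.001, -1.0]]
contact_force: [0.2, 0.1, -0.3]
width: 0.0002
grasp_force: 0.1
tcp lamp -0.0362 -0.0507 blob [18 27 10  6 54] [307.4 179.3] knob lamp -0.0349 -0.0219 q~ 0.0212 F lamp y 0.0
```

```bash
python3 -m crank '[[0,0,-0.003,0,0,0,0],[0,0,-0.006,0,0,0,0],[0,0,-0.008,0,0,0,0],[0,0,-0.01,0,0,0,0],[0,0,-0.012,0,0,0,0],[0,0,-0.012,0,0,0,0],[0,0,-0.012,0,0,0,0]]'; python3 k.py
```

```text
t: 5.02
eef_pos: [0.5078, -0.3556, 0.1046]
ee_rot: [[0.944, 0.33, -0.001], [0.33, -0.944, 0.001], [-0.0, -0.001, -1.0]]
contact_force: [0.0, -0.5, 0.5]
width: 0.0
grasp_force: 0.0
tcp lamp -0.0362 -0.0388 blob [18 28 10  7 53] [307.9 181.1] knob lamp -0.0355 -0.0088 q~ 0.0343 F lamp y -0.5
```

```bash
python3 -m crank '[[0,0,-0.003,0,0,0,0],[0,0,-0.006,0,0,0,0],[0,0,-0.009,0,0,0,0],[0,0,-0.01,0,0,0,0],[0,0,-0.01,0,0,0,0],[0,0,-0.01,0,0,0,0]]'; python3 k.py;  python3 -m crank '[[0,0,-0.001,0,0,0,0],[0,0,-0.002,0,0,0,0],[0,0,-0.003,0,0,0,0],[0,0,-0.004,0,0,0,0],[0,0,-0.004,0,0,0,0]]'; python3 k.py
```

```text
t: 5.57
eef_pos: [0.5045, -0.3462, 0.1047]
ee_rot: [[0.944, 0.33, -0.001], [0.33, -0.944, 0.001], [-0.0, -0.001, -1.0]]
contact_force: [-0.5, 0.1, -0.8]
width: 0.0
grasp_force: 0.0
tcp lamp -0.0362 -0.0288 blob [18 29 11  7 58] [308.2 182.4] knob lamp -0.0357 0.0003 q~ 0.0434 F lamp y 0.3
t: 6.03
eef_pos: [0.5033, -0.3427, 0.1047]
ee_rot: [[0.944, 0.33, -0.0], [0.33, -0.944, 0.0], [-0.0, -0.001, -1.0]]
contact_force: [-0.1, -0.6, 0.7]
width: -0.0002
grasp_force: 0.0
tcp lamp -0.0362 -0.0251 blob [18 30 11  7 57] [308.1 182.9] knob lamp -0.0354 0.0041 q~ 0.0472 F lamp y -0.5
```

```bash
python3 -m crank '[[0,0,-0.002,0,0,0,0],[0,0,-0.004,0,0,0,0],[0,0,-0.006,0,0,0,0],[0,0,-0.006,0,0,0,0]]'; python3 k.py;  python3 -m crank '[[0,0,-0.001,0,0,0,0],[0,0,-0.002,0,0,0,0],[0,0,-0.002,0,0,0,0]]'; python3 k.py; python3 -c "
from h import *
d=cam('side'); save(d,'side4.png',(270,145,350,205),10)"
```

```text
t: 6.42
eef_pos: [0.5018, -0.338, 0.1049]
ee_rot: [[0.944, 0.33, 0.001], [0.33, -0.944, -0.002], [0.0, 0.002, -1.0]]
contact_force: [0.6, -3.6, -2.2]
width: -0.0001
grasp_force: 1.8
tcp lamp -0.036 -0.0202 blob [18 30 11  7 65] [308.5 183.1] knob lamp -0.0362 0.0054 q~ 0.0485 F lamp y -3.6
t: 6.72
eef_pos: [0.5009, -0.3355, 0.1048]
ee_rot: [[0.944, 0.329, 0.0], [0.329, -0.944, 0.0], [0.0, -0.0, -1.0]]
contact_force: [0.6, -1.4, -1.2]
width: 0.0001
grasp_force: 1.2
tcp lamp -0.0361 -0.0175 blob [19 32 10  6 51] [308.4 184.2] knob lamp -0.0356 0.0125 q~ 0.0556 F lamp y -1.5
```

View pics/side4.png

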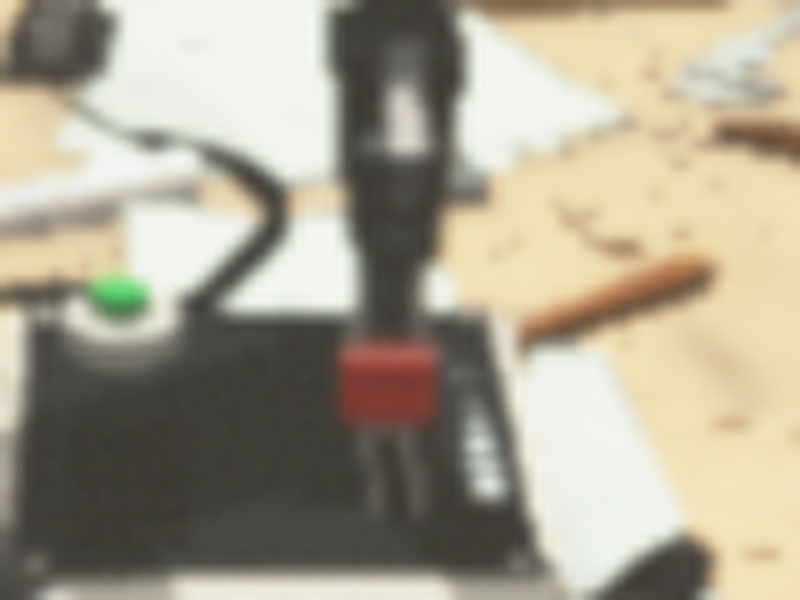

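The knob at (388,385) has force falling from 3.6 to 1.5 N, so it is about 2 mm before the crest into the third notch. I'll push 4 mm, then stop.

```bash
python3 -m crank '[[0,0,-0.001,0,0,0,0],[0,0,-0.002,0,0,0,0],[0,0,-0.003,0,0,0,0],[0,0,-0.004,0,0,0,0],[0,0,-0.004,0,0,0,0],[0,0,-0.004,0,0,0,0]]'; python3 k.py
```

```text
t: 7.32
eef_pos: [0.4992, -0.3312, 0.1046]
ee_rot: [[0.944, 0.33, -0.001], [0.33, -0.944, 0.001], [-0.0, -0.001, -1.0]]
contact_force: [0.4, 0.0, 0.2]
width: 0.0
grasp_force: 0.0
tcp lamp -0.0362 -0.0129 blob [19 32 10  7 54] [308.5 185.1] knob lamp -0.0354 0.019 q~ 0.0621 F lamp y -0.1
```

The force is gone and the knob reads about 0.056, so it has snapped into the third notch. I'll withdraw right, then up, then clear of the lamp.

```bash
python3 -m crank '[[0,0,0.006,0,0,0,0],[0,0,0.012,0,0,0,0],[0,0,0.012,-0.03,0,0,0],[0,0,0.012,-0.06,0,0,0],[0,0,0.012,-0.1,0,0,0],[0,-0.03,0.04,-0.12,0,0,0],[0,-0.06,0.07,-0.12,0,0,0],[0,-0.09,0.1,-0.12,0,0,0],[0,-0.12,0.13,-0.12,0,0,0],[0,-0.15,0.155,-0.12,0,0,0],[0,-0.18,0.18,-0.12,0,0,0],[0,-0.21,0.2,-0.12,0,0,0],[0,-0.24,0.2,-0.12,0,0,0],[0,-0.24,0.2,-0.12,0,0,0],[0,-0.24,0.2,-0.12,0,0,0]]'; python3 k.py; python3 -c "
from h import *
d=cam('top'); save(d,'top4.png',(270,172,370,262),6.5)"
```

```text
t: 8.62
eef_pos: [0.3369, -0.6012, 0.2245]
ee_rot: [[0.945, 0.326, -0.0], [0.326, -0.945, 0.0], [-0.0, -0.0, -1.0]]
contact_force: [-0.1, 0.1, 0.5]
width: 0.0001
grasp_force: 0.0
tcp lamp -0.2785 -0.2142 blob [19 33 10  6 50] [308.5 185.3] knob lamp -0.0354 0.02 q~ 0.0631 F lamp y 0.1
```

View pics/top4.png

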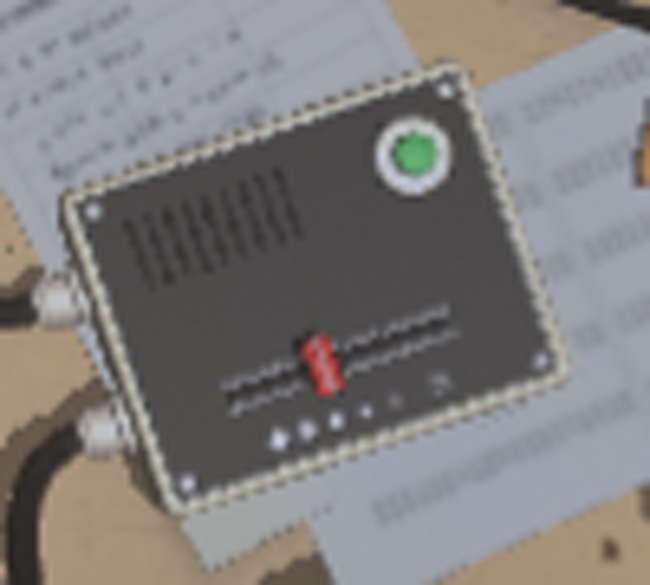

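The knob at (322,365) has moved 117 px, or about 52 mm. That puts it at about 0.0555, level with the third dot at (336,420) once parallax is allowed for, and the lamp hasn't moved. I'll check for light at the guides before handing in.

```bash
python3 - <<'E'
from h import *
for n in("top","side"):
    a=cv2.resize(cv2.imread(f"pics/{n}0.png"),(560,420),interpolation=cv2.INTER_AREA).astype(int)
    c=cam(n); b=c["img"][:,:,::-1].astype(int); df=(b-a)
    box=(225,225,285,275) if n=="top" else (250,195,345,275)
    x0,y0,x1,y1=box; r=df[y0:y1,x0:x1].mean(2); print(n,r.mean().round(2),r.max(),r.min())
c=cam("side"); save(c,"side5.png",(250,150,350,275),4.8)
E
```

```text
top -13.52 19.333333333333332 -73.0
side -7.96 10.666666666666666 -81.0
```

View pics/side5.png

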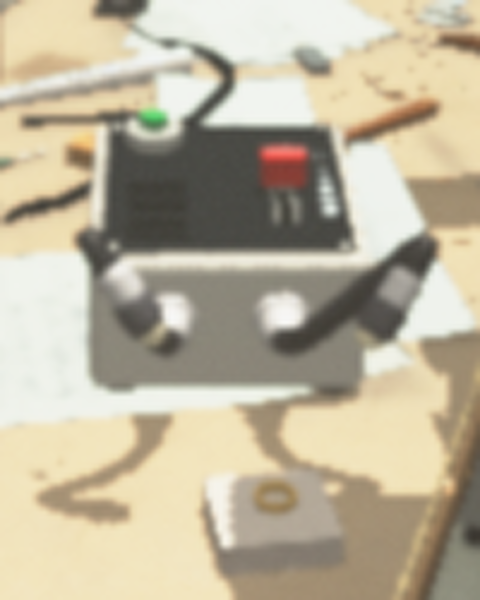

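The light isn't rendered: the block at (275,520) is only in the arm's shadow. The press measured 4.8 mm at 4.1 N, which is past the switch point, so I'm handing in.

```bash
python3 -c "
from workcell import bot
print(bot.finish_job())"
```

```text
the job is handed in; nothing more can be done
None
```

I pressed the button about 4.8 mm at 4.1 N with the lever still closed, then pushed the lever to the third click, where it now rests; the lamp didn't move, and the job is handed in. No light showed in the camera pictures, so that the lamp is on rests on the press going past its 3.5 mm switch point.

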